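Set the caul nut a quarter turn off its seat

ROBOT

A 6-joint arm with a two-finger parallel gripper is mounted at the origin on the work surface; the furniture and walls round the work are solid. World frame = base frame: x ahead of the robot, y to its left, z up, the work surface at z = 0. Lengths are in m, angles in degrees, forces in N, time in s.
With the tool pointing down it reaches from about 0.35 to 0.725 m from the base axis. Payload 6 kg.
Tool frame: the origin (TCP) lies at the very end of the fingers, on their centre line; the grasp point (between the pads) lies 19 mm behind it (env.pinch_z is the z of the grasp point in the tool frame, in m); z points along the fingers, y is the line along which they close (so a half turn about z gives the same grasp; the last joint's range is limited). The gripper opens to 85 mm and grips with 20 to 120 N. Pads are 22 mm wide; open, the fingers measure 114 mm over their backs; the gripper's body (76 mm by 85 mm) begins 54 mm behind the grasp point. The pads swing forward as they close: fully open they stand 13 mm farther back than shut.
Start: joints at [-53.073, 2.303, 4.859, 0, -92.561, -19.12], TCP at [0.184, -0.571, 0.231] pointing down, gripper open.
Joint ranges: [-146.85, 146.85], [-73.84, 115.35], [-62.03, 85.46], [-188.31, 113.3], [-161.28, -10.13], [-171.36, 171.36]. Speed limits (degrees/s): [147.25, 147.25, 172.46, 180, 180, 180].

INTERFACE

Orientations are given as a 3x3 rotation matrix whose columns are the frame's x, y, z axes.
In Python, from station import env gives the robot as it stands. The module is installed in compiled form; this text tells all that it offers.
- The arm moves only by the tool arm_command, never from a script. Its argument "moves" is one flat list of numbers, 7 for each row, row after row: the opening, from -1 (shut) to 1 (fully open), so that 0 is half open, then the shift along the tool's x, y, z in cm, then the turn, a rotation vector about the tool's x, y, z in degrees. A call has 1 to 20 rows; each row shifts and turns the commanded pose from where the row before left it, along the tool's axes as they then stand; what a row does not reach is not made up. A row lasts 1/12 s, in which the tool goes at most 41.7 mm and 7.16 degrees, less where a joint would pass 70% of its speed; a pose out of reach is approached as far as the arm can. A call is refused whole if a number of a shift passes 4.17 or a number of a turn 7.16, either way. A call with a gripper value outside its range is refused whole. The fingers move at their own pace and stop on an object; "grip_force" is the grip in N (left out, the last holds). Time passes only in rows, so rows that do not move let the fingers close. It gives the time, the measured TCP pose, the force, the opening and the grip force at its end, in the units of the state.
- env.state(): the state, without advancing time (a new reading comes with each control period).
- env.get_image(name): name is "side" or "top"; returns a dict with "image" (400x640x3 uint8, blue, green, red), "z_map" (400x640 float32, m along the optical axis (not along the pixel's ray), 0 where there is no reading), "mtx" (3x3 intrinsics, pixels), "T" (4x4, takes a point from camera to world coordinates). Camera axes: x right, y down, z forward; pixel columns grow to the right and rows downward; lengths in m; the calibration is good to about 2 mm. A picture is of the moment at which its call begins.
- env.hand_in(): hands the job in; it is judged then, once.
The state is a dict: "t": time; "q": joint angles; "qvel": joint speeds; "joint_efforts": joint torques, N m; "ee_pos": TCP position; "eef_rot": TCP orientation; "ft_force": force on the tool from outside, world axes, zero at the start; "torque": the same for the moment, N m; "gripper_width": opening from 0.0 (shut) to 1.0 (fully open); "gripper_force": force on a finger pad.
Only numpy, scipy, OpenCV 4.12 (cv2) and the standard library are available. Lean on these libraries where they do the work, as an engineer would, in place of code of your own. Each camera call takes 0.05 s, during which the arm holds its last target. There are 200 camera calls.

TASK

Two wooden strips are being edge-glued in the small two-post caul press, and one of its two knurled brass nuts, the one with a red line, still stands up its thread, clear of the washer. Screw that nut down until it bottoms out on the washer, then back it off a quarter turn, so that the caul keeps the strips level but the wedges can still draw the joint closed. Finish while still gripping the nut there, so that it cannot creep when the wedges are tapped in, and leave the tools and bits of wood round the press where they are.

Things in the scene. Friction and masses are not known exactly. Their poses are not given: they have to be found in the camera images.
- nut_grip (a point): Where to grip the knurled brass nut that is to be turned: an upright cylinder 42 mm across, 36 mm high, a red paint line on its top from middle to rim and down its side. Point on its axis, 24 mm above its underside; x along the red line, z up. Fingertips may reach 22 mm below this point before they meet washer and caul. The post's end (16 mm thick) sticks out of the nut, at most 25 mm above this point.
- press_nut: The same nut; origin at the centre of its underside, x along its red line. Right-handed thread: clockwise from above lowers it, 4 mm a turn. It starts 0.5 to 1 turn above its washer, red line anywhere; the angle at which it bottoms out is unknown: it stops hard there. Until then 0.05 N m turns it, and it stays where it is left. Its twin without red line, 244 mm away, is already set and locked with a steel hexagon nut on top.
- nut_foot (a point): Centre of the underside of the nut that is to be turned.
- seat (a point): Centre of the upper face of the steel washer (42 mm across) on which this nut bottoms out; the washer lies on the caul, 87 to 91 mm above the work surface. z up.
- press: The press: plywood board 200x310x18 mm with two cleats, two upright steel posts 244 mm apart and a light wooden caul (48 mm wide, 290 mm long, along y) across the two strips. Fixed wherever it stands, at any yaw. Origin at the centre of its underside; the nut to turn is at y = +122 mm, its twin at y = -122 mm. Highest point: the posts' ends, 135 mm above the table.
- tape_measure: Bystander, leave it alone: yellow tape measure, 37x77x62 mm; origin at the centre of its underside.
- spring_clamp: Bystander, leave it alone: orange spring clamp lying on its side, 84x137x26 mm; origin at the centre of its underside.
- mini_clamp_3: Bystander, leave it alone: small orange F clamp lying flat, 78x260x23 mm; origin at the centre of its underside.
- offcut_6: Bystander, leave it alone: hardwood offcut, 50x120x18 mm; origin at the centre of its underside.
- dowel: Bystander, leave it alone: light wooden strip, 19x200x17 mm; origin at the centre of its underside.

How it is judged (in metres and radians):
On the way, in this order (a step that is already met when the one before it is completed fails the run):
1. the nut is screwed down until it bottoms out on its washer (z of nut_foot in the frame of seat below 0.0002 m), for 0.1 s.
2. the nut is backed off about a quarter turn and gripped there (z of nut_foot in the frame of seat between 0.00065 and 0.00135 m and contact force between the fingers and press_nut above 4 N), for 0.3 s.
At the end, for the whole second after the job is handed in: The nut, after having bottomed out, stands a quarter turn (1.0 mm of rise; 0.65 to 1.35 mm, that is about 60 to 120 degrees of turn, pass) above its washer, does not turn, and the fingers still grip it with more than 4 N (all of step 2 and angular speed of press_nut below 0.15 rad/s); the arm keeps its last pose, push and grip.
It fails at once if a tool or piece of wood beside the press is moved by more than 2 cm (distance of any of tape_measure, spring_clamp, mini_clamp_3, offcut_6, dowel from where it was at the start of the episode above 0.02 m).
It also fails if it takes over 72 s, if anything falls off the work surface, if the arm or the gripper's body presses on something with over 40 N, if the wrist force passes 120 N, or if a joint passes its speed limit or range.

## Working session

There is one attempt and no reset: what is moved stays moved. The work goes in short steps, Python scripts to look and compute and a tool call to move; the robot and the scene stay as the last step left them, time stands still between calls to the robot, and variables do not carry over. Pictures are saved under pics/ and viewed, at most 10 in all, crops included, and the job is handed in when it is done.

Besides the shell and the picture viewer there is one more tool, called after ">>>" as name(argument=value, ...) on one line, values as JSON. arm_command: Moves the arm, as the interface text tells. Its arguments: {"type":"object","properties":{"moves":{"type":"array","items":{"type":"number"}},"grip_force":{"type":"number"}},"required":["moves"]}

```bash
mkdir -p pics
python3 - <<'E'
from station import env
import cv2,numpy as np
for n in ("top","side"):
    d=env.get_image(n); cv2.imwrite(f"pics/{n}0.png",d["image"]); np.savez(f"{n}0.npz",**d); print(n,d["T"].round(3).tolist(),d["mtx"].tolist())
print(env.state(),env.pinch_z)
E
```

```text
top [[-0.007, -0.999, 0.054, 0.392], [-1.0, 0.006, -0.012, -0.065], [0.012, -0.054, -0.998, 1.431], [0.0, 0.0, 0.0, 1.0]] [[421.84216799845075, 0.0, 327.2731526827368], [0.0, 421.84216799845075, 196.47269075309183], [0.0, 0.0, 1.0]]
side [[-1.0, 0.022, -0.012, 0.506], [0.021, 0.491, -0.871, 1.529], [-0.013, -0.871, -0.492, 1.001], [0.0, 0.0, 0.0, 1.0]] [[502.7180018990145, 0.0, 314.63413768649576], [0.0, 502.7180018990145, 191.19664521898582], [0.0, 0.0, 1.0]]
{'t': 0.1, 'q': array([-5.30738536e+01,  2.33723106e+00,  4.80754697e+00, -2.42666011e-02,
       -9.25609135e+01, -1.91199858e+01]), 'qvel': array([-0.02492689, -0.129798  ,  0.10083333,  0.13846482,  0.02072491,
       -0.07900334]), 'joint_efforts': array([-4.63776596e-03, -3.69347799e+01,  3.48278403e+01,  6.95167065e+00,
       -4.53793444e-03, -1.62957230e-05]), 'ee_pos': array([ 0.18346869, -0.57095302,  0.23035097]), 'eef_rot': array([[-9.52090797e-01, -3.05814878e-01, -6.11741305e-04],
       [-3.05815467e-01,  9.52089594e-01,  1.51824932e-03],
       [ 1.18129300e-04,  1.63259116e-03, -9.99998660e-01]]), 'ft_force': array([-0.44888131, -1.17168808,  0.3061964 ]), 'torque': array([-0.02678386,  0.00078869, -0.02436147]), 'gripper_force': 0.0, 'gripper_width': 1.0012261857521592} -0.0187
```

View pics/top0.png

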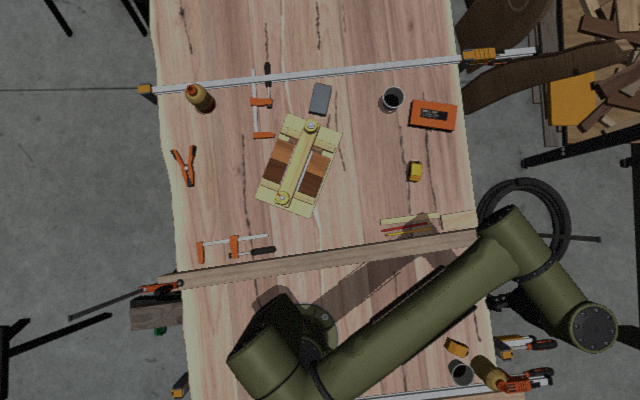

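View pics/side0.png

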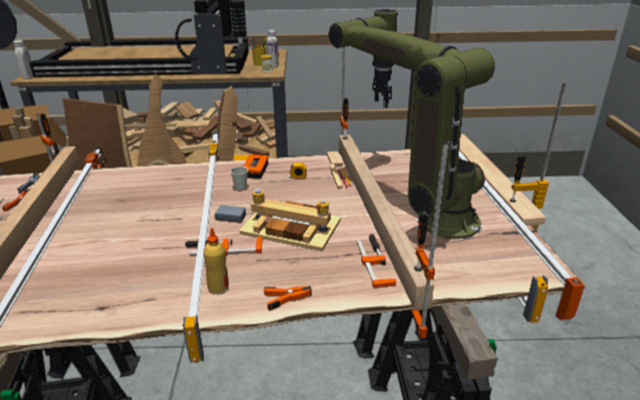

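The press spans about (311,126) to (283,198) in the top view and sits near (290,215) in the side view. I'll enlarge both nuts.

Run:
```python
import cv2,numpy as np
t=np.load("top0.npz");s=np.load("side0.npz")
a=t["image"][105:220,245:355];b=s["image"][175:255,225:355]
A=cv2.resize(a,None,fx=5,fy=5,interpolation=cv2.INTER_CUBIC)[:575]
cv2.imwrite("pics/topc.png",A);cv2.imwrite("pics/sidec.png",cv2.resize(b,None,fx=6,fy=6,interpolation=cv2.INTER_CUBIC))
```

```text
(no output)
```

View pics/topc.png

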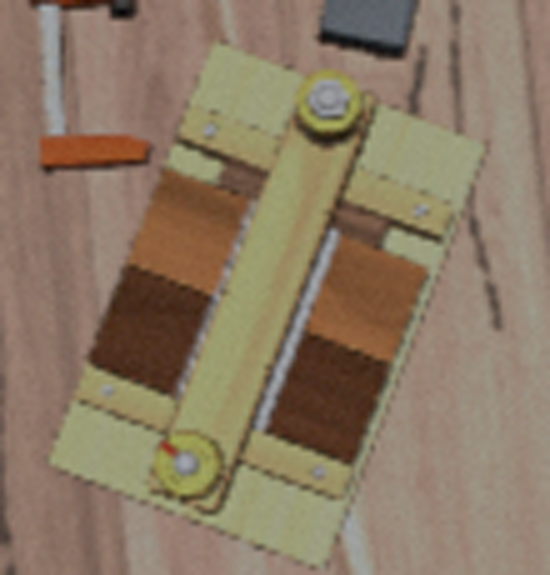

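View pics/sidec.png

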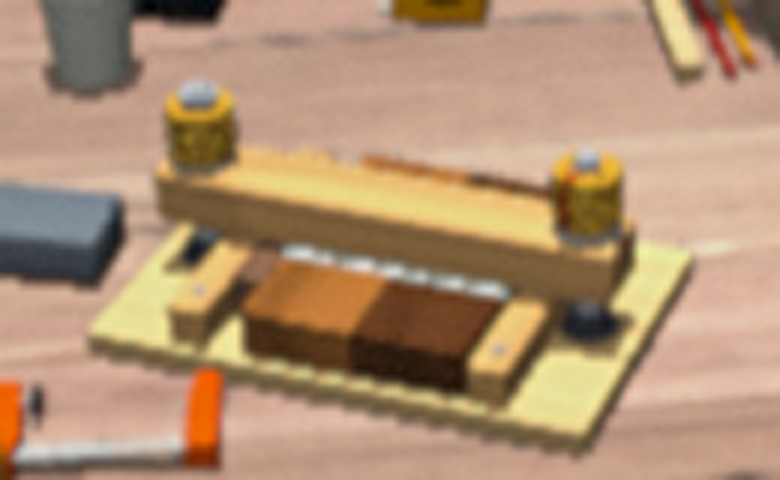

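The red-line nut is the near one. In the top crop its post centre is at (186,463), with the line pointing up-left to (163,447). In the side crop its top is near (587,163).

```bash
cat > h.py <<'E'
import numpy as np
def ray(d,u,v,z):
    T=d["T"]; r=T[:3,:3]@np.linalg.inv(d["mtx"])@[u,v,1]; o=T[:3,3]; return o+r*(z-o[2])/r[2]
E
python3 - <<'E'
import numpy as np
from h import ray
t=np.load("top0.npz");s=np.load("side0.npz")
c=lambda p,k,o:((p[0]+.5)/k-.5+o[0],(p[1]+.5)/k-.5+o[1])
for n,d,p,k,o,z in [("post",t,(186,463),5,(245,105),.135),("nut rim",t,(188,464),5,(245,105),.128),("red",t,(163,447),5,(245,105),.128),("twinhex",t,(328,99),5,(245,105),.135),("side nut top",s,(587,170),6,(225,175),.128),("side post",s,(587,160),6,(225,175),.135),("side red side",s,(565,205),6,(225,175),.11)]:
    print(n,ray(d,*c(p,k,o),z).round(4))
u,v=map(int,map(round,c((186,463),5,(245,105))))
T=t["T"];print("depth z",[[round(float((T@np.r_[t["z_map"][j,i]*(np.linalg.inv(t["mtx"])@[i,j,1]),1])[2]),4) for i in range(u-5,u+6)] for j in range(v-5,v+6,1)])
E
```

```text
post [0.4606 0.0594 0.135 ]
nut rim [0.4604 0.0588 0.128 ]
red [0.471  0.0743 0.128 ]
twinhex [ 0.6864 -0.029   0.135 ]
side nut top [0.4604 0.0661 0.128 ]
side post [0.4604 0.0668 0.135 ]
side red side [0.4732 0.074  0.11  ]
depth z [[0.0101, 0.0857, 0.1238, 0.1265, 0.1262, 0.1265, 0.1205, 0.1235, 0.1245, 0.1205, 0.0814], [0.1234, 0.1275, 0.1277, 0.1271, 0.1195, 0.1241, 0.1251, 0.1258, 0.1219, 0.1283, 0.1238], [0.133, 0.1265, 0.1266, 0.1279, 0.1242, 0.1276, 0.1224, 0.128, 0.1263, 0.1237, 0.1232], [0.1231, 0.1217, 0.1293, 0.1289, 0.1316, 0.1274, 0.1309, 0.1261, 0.1296, 0.1235, 0.1263], [0.126, 0.1263, 0.1278, 0.129, 0.1373, 0.1308, 0.1389, 0.1326, 0.125, 0.1264, 0.1202], [0.1265, 0.121, 0.1256, 0.1362, 0.1368, 0.1305, 0.1314, 0.1352, 0.122, 0.1212, 0.1223], [0.1261, 0.1251, 0.1275, 0.1341, 0.1326, 0.1331, 0.1357, 0.1354, 0.1244, 0.1281, 0.1214], [0.1251, 0.1206, 0.1252, 0.1266, 0.1318, 0.1328, 0.1325, 0.1255, 0.1245, 0.1191, 0.1282], [0.1236, 0.124, 0.1246, 0.127, 0.1254, 0.1295, 0.129, 0.1261, 0.1285, 0.1241, 0.1258], [0.1216, 0.1247, 0.1215, 0.1251, 0.129, 0.1285, 0.1244, 0.1332, 0.1239, 0.1275, 0.1235], [0.088, 0.1309, 0.1234, 0.1232, 0.1244, 0.1265, 0.1286, 0.1228, 0.1236, 0.1264, 0.1127]]
```

Run:
```python
import numpy as np
t=np.load("top0.npz");s=np.load("side0.npz")
def P(d):
    v,u=np.mgrid[:400,:640]; z=d["z_map"]; c=np.stack([u*z,v*z,z],-1)@np.linalg.inv(d["mtx"]).T
    c=np.stack([(u-d["mtx"][0,2])*z/d["mtx"][0,0],(v-d["mtx"][1,2])*z/d["mtx"][1,1],z],-1)
    return c@d["T"][:3,:3].T+d["T"][:3,3]
S=P(s);Q=P(t)
for v in range(45,150,8): print(v,[(u,S[v,u].round(2).tolist()) for u in range(341,350,2)])
# heights seen from top (arm-free) in region x .2..0.8, y -.6...5, z>.1
m=(Q[...,0]>.15)&(Q[...,0]<.85)&(abs(Q[...,1])<.65)&(Q[...,2]>.1)&(t["z_map"]>0)
g={}
for p in Q[m]: k=(round(p[0]/.05)*.05,round(p[1]/.05)*.05); g[k]=max(g.get(k,0),p[2])
print({(round(a,2),round(b,2)):round(float(h),2) for (a,b),h in sorted(g.items())})
```

```text
45 [(341, [0.37, -0.38, 0.55]), (343, [0.36, -0.39, 0.55]), (345, [0.36, -0.39, 0.55]), (347, [0.35, -0.39, 0.55]), (349, [0.34, -0.39, 0.55])]
53 [(341, [0.28, -1.69, 0.19]), (343, [0.35, -0.63, 0.46]), (345, [0.26, -1.69, 0.19]), (347, [0.24, -1.71, 0.18]), (349, [0.23, -1.67, 0.19])]
61 [(341, [0.28, -1.69, 0.14]), (343, [0.35, -0.63, 0.42]), (345, [0.25, -1.7, 0.13]), (347, [0.24, -1.69, 0.14]), (349, [0.23, -1.67, 0.14])]
69 [(341, [0.28, -1.69, 0.09]), (343, [0.34, -0.64, 0.38]), (345, [0.25, -1.68, 0.09]), (347, [0.24, -1.67, 0.09]), (349, [0.23, -1.69, 0.09])]
77 [(341, [0.28, -1.7, 0.03]), (343, [0.34, -0.63, 0.35]), (345, [0.25, -1.71, 0.03]), (347, [0.24, -1.71, 0.03]), (349, [0.23, -1.7, 0.03])]
85 [(341, [0.28, -1.68, -0.02]), (343, [0.34, -0.63, 0.32]), (345, [0.25, -1.71, -0.03]), (347, [0.24, -1.68, -0.02]), (349, [0.22, -1.71, -0.03])]
93 [(341, [0.28, -1.67, -0.07]), (343, [0.34, -0.62, 0.28]), (345, [0.25, -1.7, -0.08]), (347, [0.24, -1.67, -0.07]), (349, [0.22, -1.69, -0.07])]
101 [(341, [0.28, -1.7, -0.13]), (343, [0.35, -0.57, 0.26]), (345, [0.34, -0.55, 0.27]),
[... 1372 characters left out ...]
5): 0.53, (0.2, 0.5): 0.17, (0.25, -0.6): 0.64, (0.25, -0.55): 0.64, (0.25, -0.5): 0.62, (0.25, -0.45): 0.62, (0.25, -0.4): 0.61, (0.25, -0.35): 0.62, (0.25, -0.3): 0.62, (0.25, -0.25): 0.62, (0.25, -0.2): 0.59, (0.3, -0.55): 0.62, (0.3, -0.5): 0.63, (0.3, -0.45): 0.63, (0.3, -0.4): 0.62, (0.3, -0.35): 0.62, (0.3, -0.3): 0.61, (0.35, -0.65): 0.57, (0.35, -0.5): 0.62, (0.35, -0.45): 0.63, (0.35, -0.4): 0.62, (0.35, -0.35): 0.61, (0.4, -0.5): 0.6, (0.4, -0.45): 0.63, (0.4, -0.4): 0.63, (0.45, 0.05): 0.14, (0.45, 0.1): 0.13, (0.5, 0.05): 0.13, (0.65, -0.05): 0.13, (0.65, 0.0): 0.13, (0.7, -0.05): 0.14, (0.7, 0.0): 0.13, (0.75, 0.3): 0.18, (0.75, 0.35): 0.18, (0.8, 0.3): 0.21, (0.8, 0.35): 0.21}
```

Run:
```python
import cv2,numpy as np
s=np.load("side0.npz");cv2.imwrite("pics/arm.png",cv2.resize(s["image"][0:240,300:520],None,fx=2.5,fy=2.5))
```

```text
(no output)
```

View pics/arm.png

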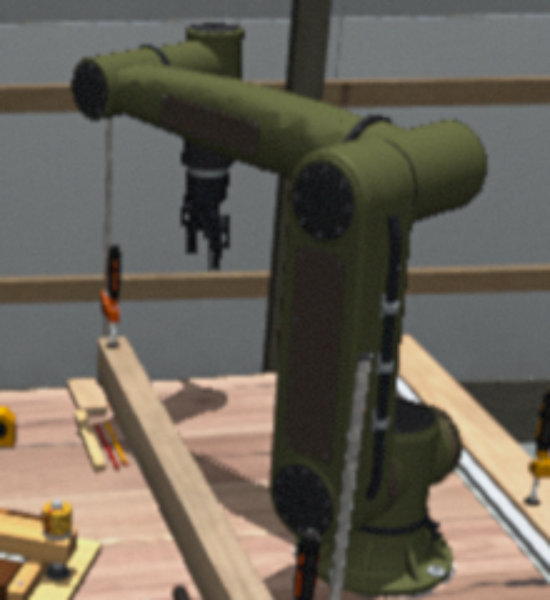

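The clamp handle, about (0.34,-0.555) and 0.28 high, stays clear of a straight path to the nut. I'll travel at the current height.

>>> arm_command(moves=[1,-2.54,2.87,0,0,0,0,1,-2.54,2.87,0,0,0,0,1,-2.54,2.87,0,0,0,0,1,-2.54,2.87,0,0,0,0,1,-2.54,2.87,0,0,0,0,1,-2.54,2.87,0,0,0,0,1,-2.54,2.87,0,0,0,0,1,-2.54,2.87,0,0,0,0,1,-2.54,2.87,0,0,0,0,1,-2.54,2.87,0,0,0,0,1,-2.54,2.87,0,0,0,0,1,-2.54,2.87,0,0,0,0,1,-2.54,2.87,0,0,0,0,1,-2.54,2.87,0,0,0,0,1,-2.54,2.87,0,0,0,0,1,-2.54,2.87,0,0,0,0,1,-2.54,2.87,0,0,0,0,1,-2.54,2.87,0,0,0,0,1,0,0,0,0,0,0,1,0,0,0,0,0,0])

```text
t: 1.77
ee_pos: [0.4608, 0.0619, 0.2301]
eef_rot: [[-0.951, -0.309, -0.003], [-0.309, 0.951, -0.001], [0.003, -0.0, -1.0]]
ft_force: [-0.8, -0.2, 0.4]
gripper_width: 1.0
gripper_force: 0.0
```

Run:
```python
from station import env
s=env.state();print(s["q"].round(1),s["ee_pos"],s["eef_rot"].round(4).tolist())
```

```text
[  32.6  -18.6  -14.    -0.   -94.7 -104.7] [0.46075003 0.06190456 0.23005606] [[-0.9512, -0.3085, -0.0026], [-0.3085, 0.9512, -0.0011], [0.0028, -0.0002, -1.0]]
```

Clockwise decreases joint 6, so I'll wind it up counter-clockwise first.

>>> arm_command(moves=[1,0,0,0,0,0,-7.1,1,0,0,0,0,0,-7.1,1,0,0,0,0,0,-7.1,1,0,0,0,0,0,-7.1,1,0,0,0,0,0,-7.1,1,0,0,0,0,0,-7.1,1,0,0,0,0,0,-7.1,1,0,0,0,0,0,-7.1,1,0,0,0,0,0,-7.1,1,0,0,0,0,0,-7.1,1,0,0,0,0,0,-7.1,1,0,0,0,0,0,-7.1,1,0,0,0,0,0,-7.1,1,0,0,0,0,0,-7.1,1,0,0,0,0,0,-7.1,1,0,0,0,0,0,-7.1,1,0,0,0,0,0,-7.1,1,0,0,0,0,0,-7.1,1,0,0,0,0,0,-7.1,1,0,0,0,0,0,-7.1])

```text
t: 3.43
ee_pos: [0.4605, 0.0594, 0.2315]
eef_rot: [[0.94, -0.341, 0.0], [-0.341, -0.94, 0.0], [0.0, -0.0, -1.0]]
ft_force: [-0.8, -0.1, 0.2]
gripper_width: 0.998
gripper_force: 0.0
```

>>> arm_command(moves=[1,0,0,0,0,0,-7.1,1,0,0,0,0,0,-7.1,1,0,0,0,0,0,-7.1,1,0,0,0,0,0,-7.1,1,0,0,0,0,0,-7.1,1,0,0,0,0,0,-7.1,1,0,0,0,0,0,-7.1,1,0,0,0,0,0,-7.1,1,0,0,0,0,0,-7.1,1,0,0,0,0,0,-7.1,1,0,0,0,0,0,-7.1,1,0,0,0,0,0,-7.1,1,0,0,0,0,0,-7.1,1,0,0,0,0,0,-7.1,1,0,0,0,0,0,-7.1,1,0,0,0,0,0,-7.1,1,0,0,0,0,0,-7.1,1,0,0,0,0,0,0,1,0,0,0,0,0,0])

```text
t: 5.02
ee_pos: [0.4606, 0.0597, 0.2314]
eef_rot: [[-0.178, 0.984, 0.0], [0.984, 0.178, 0.0], [0.0, 0.0, -1.0]]
ft_force: [0.2, 0.9, 0.2]
gripper_width: 0.996
gripper_force: 0.0
```

Run:
```python
from station import env
import numpy as np
s=env.state();print(s["q"].round(1),s["ee_pos"],s["eef_rot"].round(4).tolist())
print(s["eef_rot"].T@(np.array([.4605,.0605,.15])-s["ee_pos"])*100)
```

```text
[ 32.4 -18.8 -14.   -0.  -94.7 157.8] [0.46061523 0.05968354 0.23143164] [[-0.1777, 0.9841, 0.0002], [0.9841, 0.1777, 0.0002], [0.0002, 0.0003, -1.0]]
[8.08302947e-02 1.04218516e-03 8.14318071e+00]
```

>>> arm_command(moves=[1,0.1,0,2.0,0,0,0,1,0,0,2.0,0,0,0,1,0,0,2.0,0,0,0,1,0,0,2.0,0,0,0,1,0,0,1.5,0,0,0,1,0,0,1.5,0,0,0,1,0,0,1.2,0,0,0,1,0,0,1.2,0,0,0,1,0,0,0,0,0,0,1,0,0,0,0,0,0], grip_force=20)

```text
t: 5.85
ee_pos: [0.4605, 0.0612, 0.0972]
eef_rot: [[-0.181, 0.983, -0.001], [0.983, 0.181, -0.001], [-0.0, -0.001, -1.0]]
ft_force: [0.7, -0.3, 1.0]
gripper_width: 0.999
gripper_force: 0.0
```

Run:
```python
from station import env
import cv2
a=env.get_image("side")["image"][135:255,250:400];b=env.get_image("top")["image"][130:250,220:370]
cv2.imwrite("pics/near.png",cv2.resize(cv2.vconcat([a,b]),None,fx=2.5,fy=2.5,interpolation=cv2.INTER_CUBIC))
s=env.state();print(s["ee_pos"],s["ft_force"],s["torque"])
```

```text
[0.46117835 0.06151049 0.09837416] [0.81810988 0.30519241 0.54563664] [-0.00240744 -0.0216189  -0.01566931]
```

View pics/near.png

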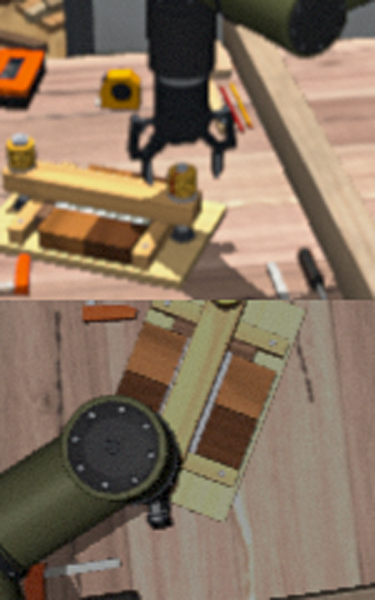

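The side view shows the fingers at (148,165) and (218,160) on either side of the nut at (182,180). I'll close gently.

>>> arm_command(moves=[-1,0,0,0,0,0,0,-1,0,0,0,0,0,0,-1,0,0,0,0,0,0,-1,0,0,0,0,0,0,-1,0,0,0,0,0,0,-1,0,0,0,0,0,0,-1,0,0,0,0,0,0,-1,0,0,0,0,0,0,-1,0,0,0,0,0,0,-1,0,0,0,0,0,0], grip_force=20)

```text
t: 6.78
ee_pos: [0.4608, 0.0615, 0.0977]
eef_rot: [[-0.182, 0.983, 0.0], [0.983, 0.182, 0.0], [0.0, 0.001, -1.0]]
ft_force: [-1.8, 1.2, 4.0]
gripper_width: 0.483
gripper_force: 23.9
```

>>> arm_command(moves=[-1,0,0,0.008,0,0,7,-1,0,0,0.008,0,0,7,-1,0,0,0.008,0,0,7,-1,0,0,0.008,0,0,7,-1,0,0,0.008,0,0,7,-1,0,0,0.008,0,0,7,-1,0,0,0.008,0,0,7,-1,0,0,0.008,0,0,7,-1,0,0,0.008,0,0,7,-1,0,0,0.008,0,0,7,-1,0,0,0,0,0,0,-1,0,0,0,0,0,0], grip_force=35)

```text
t: 7.78
ee_pos: [0.4618, 0.061, 0.0971]
eef_rot: [[0.861, 0.508, 0.003], [0.508, -0.861, -0.0], [0.002, 0.002, -1.0]]
ft_force: [5.4, -2.6, 2.0]
gripper_width: 0.481
gripper_force: 36.0
```

```bash
cat > st.py <<'E'
from station import env
import numpy as np
s=env.state();R=s["eef_rot"]
print("q6",s["q"][5].round(1),"yaw",np.degrees(np.arctan2(R[1,0],R[0,0])).round(1),s["ee_pos"].round(4),"F",s["ft_force"].round(1),"M",s["torque"].round(2),"g",s["gripper_width"].round(3),s["gripper_force"].round(1),"j6",s["joint_efforts"][5].round(3))
E
python3 st.py
```

```text
Traceback (most recent call last):
  File "st.py", line 4, in <module>
    print("q6",s["q"][5].round(1),"yaw",np.degrees(np.arctan2(R[1,0],R[0,0])).round(1),s["ee_pos"].round(4),"F",s["ft_force"].round(1),"M",s["torque"].round(2),"g",s["gripper_width"].round(3),s["gripper_force"].round(1),"j6",s["joint_efforts"][5].round(3))
                                                                                                                                                                    ^^^^^^^^^^^^^^^^^^^^^^^^
AttributeError: 'float' object has no attribute 'round'
```

```bash
sed -i 's/s\["gripper_width"\].round(3),s\["gripper_force"\].round(1)/round(s["gripper_width"],3),round(s["gripper_force"],1)/' st.py; python3 st.py
```

```text
q6 87.9 yaw 30.5 [0.4618 0.061  0.0971] F [ 5.4 -2.6  2. ] M [-0.83 -1.8  -0.1 ] g 0.481 36.0 j6 -0.285
```

>>> arm_command(moves=[-1,0,0,0.008,0,0,7,-1,0,0,0.008,0,0,7,-1,0,0,0.008,0,0,7,-1,0,0,0.008,0,0,7,-1,0,0,0.008,0,0,7,-1,0,0,0.008,0,0,7,-1,0,0,0.008,0,0,7,-1,0,0,0.008,0,0,7,-1,0,0,0.008,0,0,7,-1,0,0,0.008,0,0,7,-1,0,0,0,0,0,0,-1,0,0,0,0,0,0])

```text
t: 8.78
ee_pos: [0.4617, 0.0599, 0.0963]
eef_rot: [[0.772, -0.636, 0.002], [-0.636, -0.772, -0.003], [0.003, 0.001, -1.0]]
ft_force: [5.3, -6.9, 1.6]
gripper_width: 0.481
gripper_force: 36.0
```

```bash
python3 st.py
```

```text
q6 18.0 yaw -39.5 [0.4617 0.0599 0.0963] F [ 5.3 -6.9  1.6] M [-2.28 -1.83  0.  ] g 0.481 36.0 j6 -0.213
```

>>> arm_command(moves=[-1,0.15,0.05,0,0,0,0,-1,0,0,0.008,0,0,7,-1,0,0,0.008,0,0,7,-1,0,0,0.008,0,0,7,-1,0,0,0.008,0,0,7,-1,0,0,0.008,0,0,7,-1,0,0,0.008,0,0,7,-1,0,0,0,0,0,0])

```text
t: 9.45
ee_pos: [0.4612, 0.0593, 0.0957]
eef_rot: [[0.143, -0.99, -0.001], [-0.99, -0.143, -0.001], [0.001, 0.001, -1.0]]
ft_force: [-2.1, -3.2, 6.6]
gripper_width: 0.482
gripper_force: 36.4
```

```bash
python3 st.py
```

```text
q6 -24.2 yaw -81.8 [0.4612 0.0593 0.0957] F [-2.1 -3.2  6.6] M [-0.98  0.88 -0.05] g 0.482 36.4 j6 -1.571
```

>>> arm_command(moves=[-1,0,0,0,0,0,4,-1,0,0,0,0,0,0,-1,0,0,0,0,0,0])

```text
t: 9.7
ee_pos: [0.4611, 0.0593, 0.0956]
eef_rot: [[0.079, -0.997, -0.001], [-0.997, -0.079, -0.001], [0.001, 0.001, -1.0]]
ft_force: [-3.0, -3.9, 5.9]
gripper_width: 0.484
gripper_force: 36.4
```

```bash
python3 st.py
```

```text
q6 -27.8 yaw -85.4 [0.4611 0.0593 0.0956] F [-3.  -3.9  5.9] M [-1.05  0.99  0.01] g 0.484 36.4 j6 -0.083
```

>>> arm_command(moves=[-1,0,0,0.008,0,0,7,-1,0,0,0.008,0,0,7,-1,0,0,0.008,0,0,7,-1,0,0,0.008,0,0,7,-1,0,0,0.008,0,0,7])

```text
t: 10.12
ee_pos: [0.4613, 0.0606, 0.0952]
eef_rot: [[-0.51, -0.86, -0.0], [-0.86, 0.51, 0.001], [-0.001, 0.001, -1.0]]
ft_force: [-0.5, 6.1, 4.2]
gripper_width: 0.483
gripper_force: 36.7
```

```bash
python3 st.py
```

```text
q6 -63.0 yaw -120.6 [0.4613 0.0606 0.0952] F [-0.5  6.1  4.2] M [1.87 0.22 1.16] g 0.483 36.7 j6 0.864
```

>>> arm_command(moves=[-1,0,0,0,0,0,0,-1,0,0,0,0,0,0])

```text
t: 10.28
ee_pos: [0.4614, 0.0608, 0.0951]
eef_rot: [[-0.505, -0.863, 0.0], [-0.863, 0.505, 0.001], [-0.001, 0.001, -1.0]]
ft_force: [-2.4, 1.4, 5.7]
gripper_width: 0.48
gripper_force: 36.8
```

```bash
python3 st.py
```

```text
q6 -62.8 yaw -120.4 [0.4614 0.0608 0.0951] F [-2.4  1.4  5.7] M [0.73 0.76 0.51] g 0.48 36.8 j6 -0.763
```

>>> arm_command(moves=[-1,0,0,0,0,0,3,-1,0,0,0,0,0,3,-1,0,0,0,0,0,0,-1,0,0,0,0,0,0])

```text
t: 10.62
ee_pos: [0.4613, 0.0606, 0.0951]
eef_rot: [[-0.592, -0.806, -0.0], [-0.806, 0.592, 0.001], [-0.0, 0.001, -1.0]]
ft_force: [-2.4, 1.7, 4.9]
gripper_width: 0.479
gripper_force: 36.9
```

```bash
python3 st.py
```

```text
q6 -68.7 yaw -126.3 [0.4613 0.0606 0.0951] F [-2.4  1.7  4.9] M [0.59 0.97 0.91] g 0.479 36.9 j6 -0.978
```

A steady 0.9 N m against the turn means the nut has bottomed out. I'll grip harder and back off a quarter turn.

>>> arm_command(moves=[-1,0,0,0,0,0,0,-1,0,0,0,0,0,0,-1,0,0,0,0,0,0,-1,0,0,0,0,0,2,-1,0,0,0,0,0,0,-1,0,0,0,0,0,0], grip_force=60)

```text
t: 11.12
ee_pos: [0.4613, 0.0606, 0.0952]
eef_rot: [[-0.618, -0.786, -0.0], [-0.786, 0.618, 0.001], [-0.0, 0.0, -1.0]]
ft_force: [-3.4, 2.1, 5.3]
gripper_width: 0.472
gripper_force: 60.3
```

```bash
python3 st.py
```

```text
q6 -70.6 yaw -128.2 [0.4613 0.0606 0.0952] F [-3.4  2.1  5.3] M [0.56 1.05 1.5 ] g 0.472 60.3 j6 -1.555
```

>>> arm_command(moves=[-1,0,0,-0.008,0,0,-3,-1,0,0,-0.008,0,0,-7,-1,0,0,-0.008,0,0,-7,-1,0,0,-0.008,0,0,-7,-1,0,0,-0.008,0,0,-7,-1,0,0,-0.008,0,0,-7,-1,0,0,-0.008,0,0,-7,-1,0,0,-0.008,0,0,-7,-1,0,0,-0.008,0,0,-7,-1,0,0,-0.008,0,0,-7,-1,0,0,-0.008,0,0,-7,-1,0,0,-0.008,0,0,-7,-1,0,0,-0.008,0,0,-7,-1,0,0,-0.008,0,0,-5,-1,0,0,0,0,0,0,-1,0,0,0,0,0,0,-1,0,0,0,0,0,0,-1,0,0,0,0,0,0,-1,0,0,0,0,0,0])

```text
t: 12.7
ee_pos: [0.4609, 0.0605, 0.0961]
eef_rot: [[0.805, -0.593, -0.001], [-0.593, -0.805, 0.001], [-0.002, 0.0, -1.0]]
ft_force: [-6.1, 1.8, 7.1]
gripper_width: 0.473
gripper_force: 60.3
```

```bash
python3 st.py
python3 - <<'E'
from station import env
import cv2
a=env.get_image("side")["image"][160:220,280:360]
cv2.imwrite("pics/end.png",cv2.resize(a,None,fx=8,fy=8,interpolation=cv2.INTER_CUBIC))
E
```

```text
q6 21.2 yaw -36.4 [0.4609 0.0605 0.0961] F [-6.1  1.8  7.1] M [0.78 1.81 0.05] g 0.473 60.3 j6 -0.043
```

View pics/end.png

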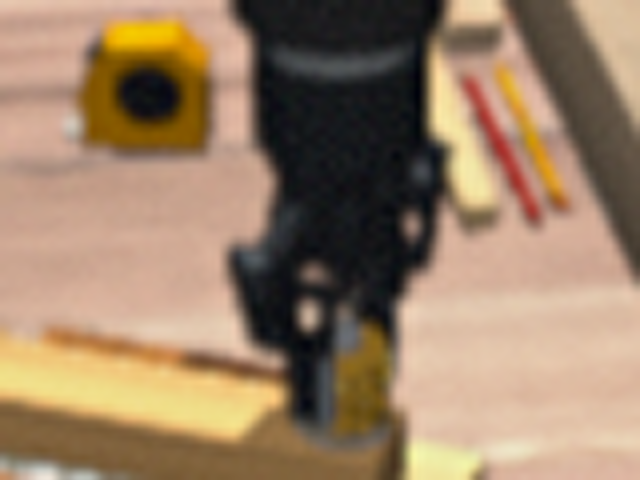

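The view shows the nut at (360,380) held between the fingers, with a residual moment of 0.05 N m, so it is free of its stop. The tool turned back 92°, less about 5° of wind-up.

```bash
python3 -c "
from station import env
print(env.hand_in())"
```

```text
the job is handed in; nothing more can be done
None
```

I screwed the red-line nut down until it bottomed out on its washer, backed it off about a quarter turn (roughly 87°, judged from the tool's rotation and torque), and handed in with the fingers still gripping it at 60 N; the hand-in gave no verdict.

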